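# Set the stock tags of the nib bins

### The arm

A 6-joint arm with a two-finger parallel gripper is mounted at the origin on the work surface. World frame = base frame: x ahead of the robot, y to its left, z up, the work surface at z = 0. Lengths are in m, angles in rad, forces in N, time in s.
With the tool pointing down it reaches from about 0.25 to 0.725 m from the base axis. Payload 4 kg.
Tool frame: the origin (TCP) lies on the centre line of the jaws, within the pads' length; the fingertips stand 14 mm ahead of it and the grasp point (between the pads) lies 5 mm behind it; z points along the fingers, x is the direction in which the jaws open and shut, and the axes are right-handed (so a half turn about z gives the same grasp; the last joint's range is limited). The gripper opens to 85 mm and grips with 20 to 120 N. Pads are 22 mm wide; open, the fingers measure 114 mm over their backs; the gripper's body (76 mm by 85 mm) begins 54 mm behind the grasp point. The pads swing forward as they close: fully open they stand 13 mm farther back than shut.
Start: joints at [1.269, 0.241, 0.005, 1.335, 0, 1.571], TCP at [0.149, 0.477, 0.215] pointing down, gripper open.
Joint ranges: [-2.72, 2.72], [-1.05, 1.87], [-1.09, 1.28], [-1.99, 2.15], [-1.42, 1.44], [-3.14, 3.14]. Speed limits (rad/s): [2.79, 2.79, 3.14, 3.14, 3.14, 3.14].

### API

Orientations are given as a unit quaternion [x, y, z, w].
In Python, from workcell import get_obs, optics, ticket gives the robot as it stands.
- The arm moves only by the shell command python3 -m inch 'ROWS'. ROWS is JSON, a list that holds one entry, the list of rows, each a list of 5 numbers: the finger opening in cm, from 0 to 8.54, then the shift along the tool's x, y, z in cm, then the turn about the tool's z in degrees. In form: [[[fingers, dx, dy, dz, roll], ...]]. A call has exactly 5 rows; each row is the pose to reach, as a shift and turn from the pose measured when the call began, along the tool's axes at that moment; what a row does not reach only later rows make up. A row lasts 1/8 s, in which the tool goes at most 62.5 mm and 10.7 degrees, less where a joint would pass 70% of its speed; a pose out of reach is approached as far as the arm can. A call with a gripper value outside its range is refused whole. The fingers move at their own pace and stop on an object; the grip force is fixed at half the most. Time passes only in rows, so rows that repeat a pose let the fingers close, or fill a call up. It gives the time, the measured TCP pose, the force and the opening at its end, in the units of the state.
- get_obs(): the state, without advancing time (a new reading comes with each control period).
- optics.camera(name): name is "scene" or "top"; returns (picture, depth): 420x560x3 uint8, red, green, blue; 420x560 float32, m along the optical axis (not along the pixel's ray), 0 where there is no reading.
- optics.camera_info(name): a dict with "vfov" (degrees; the focal length in pixels is half the picture's height over the tangent of half this angle, whatever the lens; pixels are square), "cx", "cy" (the principal point, pixels), "k1" (the pictures are not rectified: a ray, as slopes to the right and down, at radius r is drawn at 1 + k1 r^2 times it, then the intrinsics apply), "R" (3x3) and "t" (3): a world point X has camera coordinates R X + t. Camera axes: x right, y down, z forward; pixel columns grow to the right and rows downward; lengths in m; the calibration is good to about 2 mm. A picture is of the moment at which its call begins. camera_info takes no time and is no camera call.
- ticket.job_done(): hands the job in, once; it reports no verdict.
The state is a dict: "clock": time; "joint_pos": joint angles; "joint_vel": joint speeds; "tau": joint torques, N m; "eef_pos": TCP position; "tool_rot": TCP orientation; "ft_force": force on the tool from outside, world axes, zero at the start; "ft_torque": the same for the moment, N m; "grip_width": finger opening in m.
Only numpy, scipy, OpenCV 4.12 (cv2) and the standard library are available. Lean on these libraries where they do the work, as an engineer would, in place of code of your own. Each camera call takes 0.05 s, during which the arm holds its last target.

### The job

Each of the four nib bins on the board has a hinged metal tag in front of it, with a round disc on one face and a straight bar on the other. With the fingertips, push over the tags that are wrong, so that every bin filled with nibs has its tag leaning towards the bin, disc up, and the empty bin has its tag leaning away from the bin, bar up. Do not tip over tags that are already right, pick nothing up, and leave the bins and all other things where they are.

Things in the scene. Friction and masses are not known exactly. Their poses are not given: they have to be found in the camera images.
- board: fixed flat aluminium board, 240 (x) by 360 (y) mm, 8 mm thick, origin at the centre of its underside; four tag stands in a row across it, 80 mm apart along its y, the four bins in a row behind them (towards +x). Which stand is where in the row varies. Each tag has a raised 32 mm round disc on the face towards the robot and a raised 36 x 9 mm bar on the face towards the bin
- tag_a (a joint): tag in stand A: angle in rad, 0 = upright, +0.55 = leaning away from the robot, towards its bin (round disc up), -0.55 = leaning towards the robot (bar up). These are its hard stops; with little friction (under 1 N at the free edge turns it), it falls by its own weight to whichever side of upright it is on, so a push just past upright is enough
- hinge_a (a point): middle of the hinge pin of tag A, 32 mm above the table; x of this frame points level from the stand to its bin, y along the pin. Fixed stand 50 x 56 mm, its cheeks reach 12 mm above the pin. Tag: aluminium plate 44 mm wide (y), 56 mm from pin to free edge, 3 mm thick; at rest its free edge is 29 mm before or beyond the pin and 48 mm above it
- binplace_a (a point): the place of the bin that tag A belongs to: a point on the board's top, 130 mm beyond the hinge
- tag_b (a joint): tag in stand B: angle in rad, 0 = upright, +0.55 = leaning away from the robot, towards its bin (round disc up), -0.55 = leaning towards the robot (bar up). These are its hard stops; with little friction (under 1 N at the free edge turns it), it falls by its own weight to whichever side of upright it is on, so a push just past upright is enough
- hinge_b (a point): middle of the hinge pin of tag B, 32 mm above the table; x of this frame points level from the stand to its bin, y along the pin. Fixed stand 50 x 56 mm, its cheeks reach 12 mm above the pin. Tag: aluminium plate 44 mm wide (y), 56 mm from pin to free edge, 3 mm thick; at rest its free edge is 29 mm before or beyond the pin and 48 mm above it
- binplace_b (a point): the place of the bin that tag B belongs to: a point on the board's top, 130 mm beyond the hinge
- tag_c (a joint): tag in stand C: angle in rad, 0 = upright, +0.55 = leaning away from the robot, towards its bin (round disc up), -0.55 = leaning towards the robot (bar up). These are its hard stops; with little friction (under 1 N at the free edge turns it), it falls by its own weight to whichever side of upright it is on, so a push just past upright is enough
- hinge_c (a point): middle of the hinge pin of tag C, 32 mm above the table; x of this frame points level from the stand to its bin, y along the pin. Fixed stand 50 x 56 mm, its cheeks reach 12 mm above the pin. Tag: aluminium plate 44 mm wide (y), 56 mm from pin to free edge, 3 mm thick; at rest its free edge is 29 mm before or beyond the pin and 48 mm above it
- binplace_c (a point): the place of the bin that tag C belongs to: a point on the board's top, 130 mm beyond the hinge
- tag_d (a joint): tag in stand D: angle in rad, 0 = upright, +0.55 = leaning away from the robot, towards its bin (round disc up), -0.55 = leaning towards the robot (bar up). These are its hard stops; with little friction (under 1 N at the free edge turns it), it falls by its own weight to whichever side of upright it is on, so a push just past upright is enough
- hinge_d (a point): middle of the hinge pin of tag D, 32 mm above the table; x of this frame points level from the stand to its bin, y along the pin. Fixed stand 50 x 56 mm, its cheeks reach 12 mm above the pin. Tag: aluminium plate 44 mm wide (y), 56 mm from pin to free edge, 3 mm thick; at rest its free edge is 29 mm before or beyond the pin and 48 mm above it
- binplace_d (a point): the place of the bin that tag D belongs to: a point on the board's top, 130 mm beyond the hinge
- bin_p: loose open grey plastic bin 48 x 48 mm, 30 mm high, filled with nine upright nib units that stick out 10 mm above its rim; origin at the centre of its underside; stands at one of the bin places
- bin_q: loose open grey plastic bin 48 x 48 mm, 30 mm high, filled with nine upright nib units that stick out 10 mm above its rim; origin at the centre of its underside; stands at one of the bin places
- bin_r: loose open grey plastic bin 48 x 48 mm, 30 mm high, filled with nine upright nib units that stick out 10 mm above its rim; origin at the centre of its underside; stands at one of the bin places
- bin_empty: loose open grey plastic bin 48 x 48 mm, 30 mm high, empty; origin at the centre of its underside; stands at one of the bin places
- eraser: loose round rubber eraser block, 28 mm across, 14 mm high, lying on the board between stations; leave it alone; origin at the centre of its underside
- stick: loose abrasive stick, 55 x 14 x 10 mm, lying on the board between stations; leave it alone; origin at the centre of its underside
- wrench: loose brass section wrench, about 56 x 16 x 5 mm, lying on the board between stations; leave it alone; origin at the centre of its underside
- ink: loose ink jar, 56 mm across, 65 mm high; leave it alone; origin at the centre of its underside
- loupe: loose black loupe, 38 mm across, 36 mm high; leave it alone; origin at the centre of its underside
- barrel: loose blue pen barrel, 13 mm thick, 125 mm long, on a low wooden rest; leave it alone; origin at the centre of its underside
Mind the look-alikes: they are no part of the job. What is shaped like the bin_empty but blue or orange is not meant.

How it is judged:
By the outcome, as a careful person would: the job done as asked, in the order asked, and still so for the second after the job is handed in, with the robot touching nothing.
It also fails if it takes over 45 s, if anything falls off the work surface, if the arm or the gripper's body presses on something with over 40 N, if the wrist force passes 120 N, or if a joint passes its speed limit or range.

## Working session

There is one attempt and no reset: what is moved stays moved. The work goes in short steps, Python scripts to look and compute and a shell command to move; the robot and the scene stay as the last step left them, time stands still between calls to the robot, and variables do not carry over. Pictures are saved under pics/ and viewed, and the job is handed in when it is done.

```bash
mkdir -p pics; ls
python3 - <<'E'
from workcell import get_obs, optics
import cv2, numpy as np
for n in("scene","top"):
    p,d=optics.camera(n); cv2.imwrite(f"pics/{n}0.png",p[:,:,::-1]); np.savez(f"{n}0.npz",p=p,d=d)
    print(n,optics.camera_info(n))
print(get_obs())
E
```

```text
pics
scene {'vfov': 44.909177633839825, 'cx': 278.03983049624185, 'cy': 211.5580443794525, 'k1': -0.18162338104635134, 'R': array([[-0.28386541,  0.95879689, -0.01135591],
       [ 0.76672897,  0.21985732, -0.6031496 ],
       [-0.57580128, -0.17992022, -0.79754724]]), 't': array([ 0.18580108, -0.42074419,  2.03674503])}
top {'vfov': 46.57906452254934, 'cx': 285.2811010356541, 'cy': 207.33152900455062, 'k1': -0.06514024074257123, 'R': array([[ 0.0263038 , -0.9996329 , -0.00649461],
       [-0.98770027, -0.024987  , -0.15434967],
       [ 0.15413073,  0.01047471, -0.98799494]]), 't': array([-0.00253081,  0.57823186,  1.18216892])}
{'clock': 0.1, 'joint_pos': array([ 1.26898844e+00,  2.41320663e-01,  3.88955918e-03,  1.33520364e+00,
       -1.09895100e-05,  1.57080118e+00]), 'joint_vel': array([ 1.53652476e-04, -1.40821593e-03,  4.76618230e-03,  3.62602911e-04,
        1.08105470e-05, -1.86772137e-04]), 'tau': array([-2.90292946e-04, -3.73138189e+01,  2.53010076e+01,  1.08726608e-02,
        9.96725305e-06,  4.35596604e-06]), 'eef_pos': array([0.14845356, 0.47684286, 0.21382217]), 'tool_rot': array([ 8.05372705e-01,  5.92768050e-01, -7.37047230e-04,  5.49307487e-04]), 'ft_force': array([-0.03257302,  0.63839656, -1.02774845]), 'ft_torque': array([-0.04673005, -0.0055631 ,  0.01458109]), 'grip_width': 0.08562870811117926}
```

View pics/scene0.png

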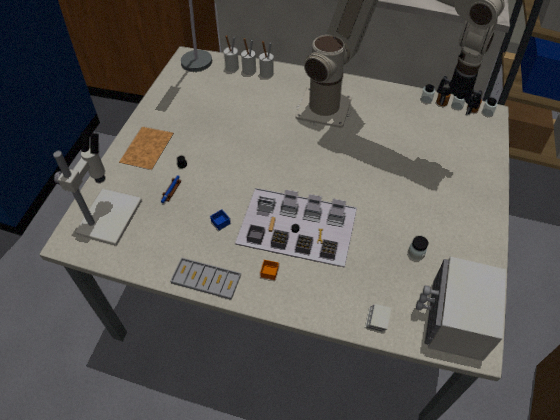

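View pics/top0.png

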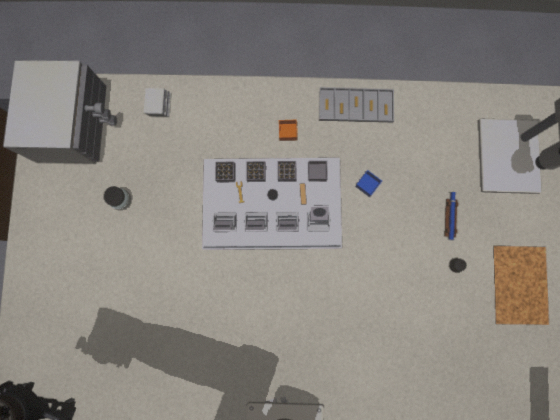

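```bash
cat > h.py <<'E'
import cv2, numpy as np
from workcell import optics
def ray(n,u,v):
    c=optics.camera_info(n); f=210/np.tan(np.radians(c['vfov']/2))
    K=np.array([[f,0,c['cx']],[0,f,c['cy']],[0,0,1.]])
    p=cv2.undistortPoints(np.array([[[u,v]]],float),K,np.array([c['k1'],0,0,0,0.]))[0,0]
    R,t=c['R'],c['t']
    return -R.T@t, R.T@np.array([p[0],p[1],1])
def onz(n,u,v,z):
    o,d=ray(n,u,v); return o+d*(z-o[2])/d[2]
def atd(n,u,v,dep):
    o,d=ray(n,u,v); return o+d*dep
def crop(n,p,u0,v0,u1,v1,s,out):
    cv2.imwrite(out,cv2.resize(p[v0:v1,u0:u1,::-1],None,fx=s,fy=s,interpolation=cv2.INTER_CUBIC))
E
python3 - <<'E'
from h import *
p=np.load("top0.npz");q=np.load("scene0.npz")
crop("top",p['p'],195,150,350,255,5,"pics/t1.png")
crop("scene",q['p'],230,180,365,270,5.5,"pics/s1.png")
for uv in((203,158),(341,158),(341,246),(203,246)): print(uv,onz("top",*uv,.008).round(4))
E
```

```text
(203, 158) [0.7103 0.2337 0.008 ]
(341, 158) [ 0.7191 -0.1306  0.008 ]
(341, 246) [ 0.4873 -0.1325  0.008 ]
(203, 246) [0.478  0.2214 0.008 ]
```

View pics/t1.png

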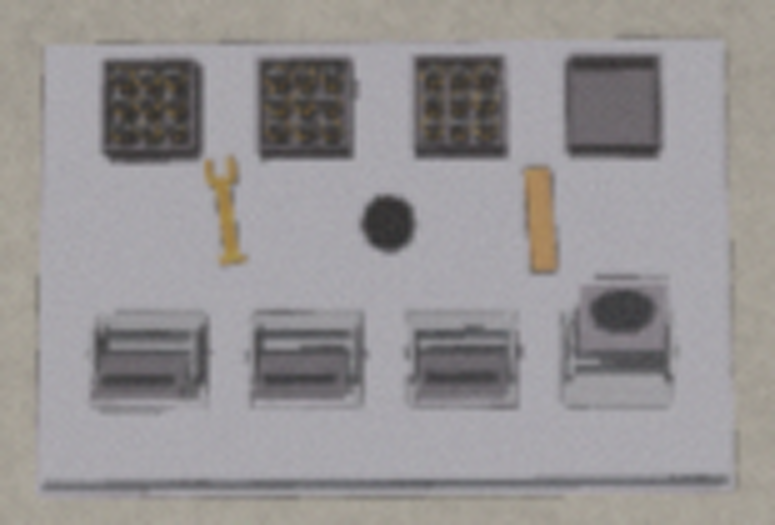

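View pics/s1.png

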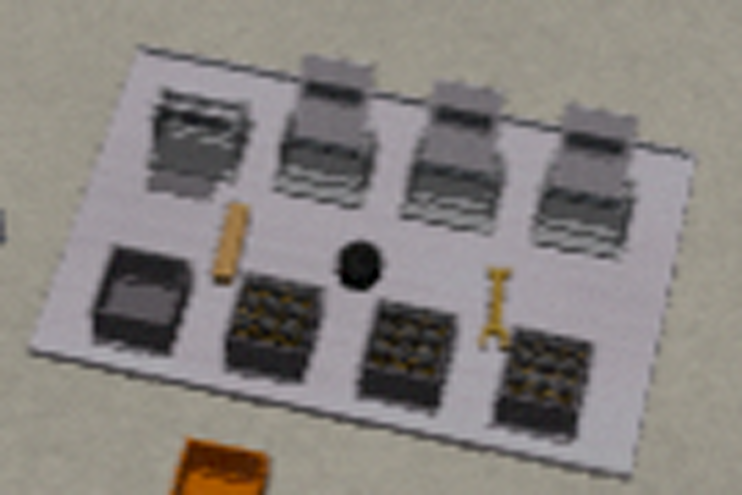

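```bash
cat >> h.py <<'E'
def cloud(n,d):
    c=optics.camera_info(n); f=210/np.tan(np.radians(c['vfov']/2))
    K=np.array([[f,0,c['cx']],[0,f,c['cy']],[0,0,1.]])
    v,u=np.mgrid[:420,:560]
    p=cv2.undistortPoints(np.stack([u,v],-1).reshape(-1,1,2).astype(float),K,np.array([c['k1'],0,0,0,0.]))[:,0]
    P=np.c_[p,np.ones(len(p))]*d.reshape(-1,1)
    return ((P-c['t'])@c['R']).reshape(420,560,3)
E
python3 - <<'E'
from h import *
for n in("top","scene"):
    z=np.load(n+"0.npz"); C=cloud(n,z['d']); 
    m=(C[...,0]>.45)&(C[...,0]<.76)&(C[...,1]>-.16)&(C[...,1]<.26)&(z['d']>0)
    b=m&(C[...,2]>.004)&(C[...,2]<.013)&(z['p'].min(-1)>120)
    print(n,"table z",np.median(C[m&~b&(C[...,2]<.004)][:,2]),"board z",np.median(C[b][:,2]))
    # board mask outline via colour: rectangle fit
    for lo,hi in((.065,.095),(.026,.06)):
        k=(m&(C[...,2]>lo)&(C[...,2]<hi)).astype(np.uint8)
        N,L,S,c=cv2.connectedComponentsWithStats(k)
        for i in range(1,N):
            if S[i,4]<15: continue
            P=C[L==i]; print(n,lo,S[i].tolist(),"min",P.min(0).round(3),"max",P.max(0).round(3),"mean",P.mean(0).round(3))
    pts=C[b][:,:2].astype(np.float32); r=cv2.minAreaRect(pts); print(r)
E
```

```text
top table z -0.00032725411766747935 board z 0.007581795752814575
top 0.065 [311, 206, 18, 7, 100] min [ 0.565 -0.093  0.065] max [ 0.579 -0.051  0.082] mean [ 0.573 -0.072  0.074]
top 0.065 [279, 225, 18, 6, 87] min [ 0.517 -0.015  0.065] max [0.531 0.026 0.085] mean [0.523 0.006 0.074]
top 0.065 [213, 226, 18, 5, 80] min [0.512 0.144 0.065] max [0.525 0.187 0.086] mean [0.518 0.166 0.073]
top 0.065 [246, 226, 18, 5, 80] min [0.514 0.065 0.065] max [0.527 0.107 0.082] mean [0.52  0.086 0.073]
top 0.026 [246, 161, 20, 20, 244] min [0.649 0.067 0.026] max [0.699 0.116 0.054] mean [0.675 0.092 0.037]
top 0.026 [278, 161, 19, 19, 229] min [ 0.651 -0.013  0.027] max [0.701 0.035 0.054] mean [0.677 0.013 0.038]
top 0.026 [309, 161, 19, 19, 100] min [ 0.655 -0.092  0.026] max [ 0.703 -0.045  0.043] mean [ 0.678 -0.07   0.035]
top 0.026 [215, 162, 20, 19, 253] min [0.647 0.147 0.026] max [0.697 0.197 0.053] mean [0.67  0.173 0.037]
top 0.026 [228, 169, 4, 4, 15] min [0.666 0.154 0.034] max [0.676 0.162 0.053] mean [0.671 0.157 0.04 ]
top 0.026 [254, 174, 4, 4, 16] min [0.655 0.087 0.028] max
[... 1397 characters left out ...]
113 0.06 ] mean [0.541 0.086 0.045]
scene 0.026 [327, 205, 18, 15, 154] min [0.521 0.136 0.03 ] max [0.558 0.193 0.06 ] mean [0.539 0.165 0.045]
scene 0.026 [247, 224, 18, 18, 117] min [ 0.654 -0.093  0.026] max [ 0.711 -0.041  0.047] mean [ 0.682 -0.067  0.034]
scene 0.026 [271, 229, 18, 17, 196] min [ 0.65  -0.011  0.026] max [0.705 0.038 0.059] mean [0.682 0.013 0.039]
scene 0.026 [296, 234, 17, 18, 188] min [0.648 0.069 0.026] max [0.704 0.115 0.054] mean [0.678 0.092 0.038]
scene 0.026 [320, 239, 18, 18, 197] min [0.646 0.146 0.026] max [0.702 0.194 0.054] mean [0.677 0.17  0.039]
((0.6056986451148987, 0.05002008378505707), (0.30971306562423706, 0.4190891981124878), 0.26322707533836365)
```

The top crop shows that the three filled bins, at px (225,172), (256,171) and (287,171), all have their tags leaning towards the robot with the bar up. These tags are at px (224,222), (256,222) and (288,222).

The empty grey bin on the board is at px (317,171). Its tag, at (318,215), leans towards the bin with the disc up. The blue box at (369,183) and the orange box at (288,130) are off the board and only look similar. The grey one fits, and the crop confirms it is empty.

So all four tags are wrong.

First I square up the tool and close the fingers.

```bash
python3 -m inch '[[[0,0,0,0,-10],[0,0,0,0,-18.9],[0,0,0,0,-18.9],[0,0,0,0,-18.9],[0,0,0,0,-18.9]]]'
```

```text
clock: 0.72
eef_pos: [0.1484, 0.4768, 0.2137]
tool_rot: [0.698, 0.717, -0.001, 0.0]
ft_force: [0.0, -0.2, -0.8]
grip_width: 0.0002
```

```bash
python3 -m inch '[[[0,-4.5,4,0,0],[0,-9,8,0,0],[0,-13.5,12,0,0],[0,-18,16,0,0],[0,-22,19.6,0,0]]]'
```

```text
clock: 1.35
eef_pos: [0.3515, 0.2605, 0.2143]
tool_rot: [0.698, 0.716, -0.0, 0.001]
ft_force: [0.3, 0.7, 0.4]
grip_width: -0.0001
```

```bash
python3 -m inch '[[[0,-4.5,4,1,0],[0,-8,7,3,0],[0,-9.9,8.8,5,0],[0,-9.9,8.8,5,0],[0,-9.9,8.8,5,0]]]'
```

```text
clock: 1.98
eef_pos: [0.4418, 0.1641, 0.1648]
tool_rot: [0.698, 0.716, -0.0, 0.0]
ft_force: [0.1, -0.2, -0.0]
grip_width: -0.0002
```

```bash
python3 -m inch '[[[0,0.1,0,4.5,0],[0,0.1,0,8.7,0],[0,0.2,1.5,8.7,0],[0,0.2,3,8.7,0],[0,0.2,4.2,8.7,0]]]'
```

```text
clock: 2.6
eef_pos: [0.4873, 0.1682, 0.0803]
tool_rot: [0.698, 0.716, 0.002, 0.002]
ft_force: [0.6, 0.6, -0.0]
grip_width: -0.0004
```

```bash
python3 -m inch '[[[0,0,1.5,0,0],[0,0,3,0,0],[0,0,4.5,0,0],[0,0,5.8,0,0],[0,0,5.8,0,0]]]'
```

```text
clock: 3.22
eef_pos: [0.547, 0.1699, 0.0814]
tool_rot: [0.698, 0.716, 0.003, 0.002]
ft_force: [-0.0, -0.2, 0.4]
grip_width: 0.0003
```

Run:
```python
from h import *
for n,b in(("top",(195,150,350,255)),("scene",(230,180,365,270))):
    p,d=optics.camera(n); crop(n,p,*b,5,f"pics/{n}2.png")
```

```text
(no output)
```

View pics/scene2.png

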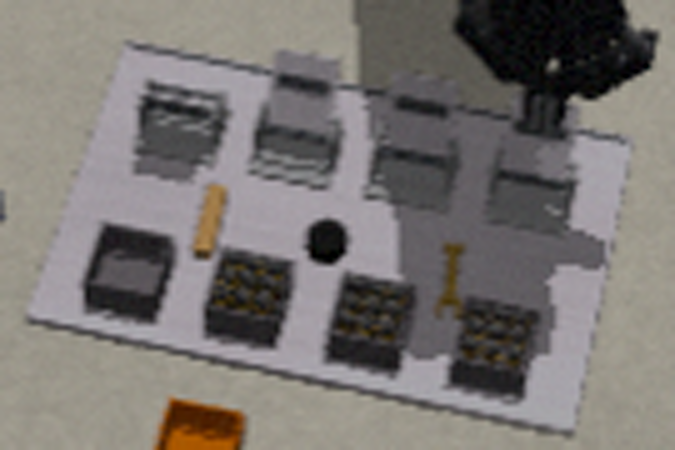

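View pics/top2.png

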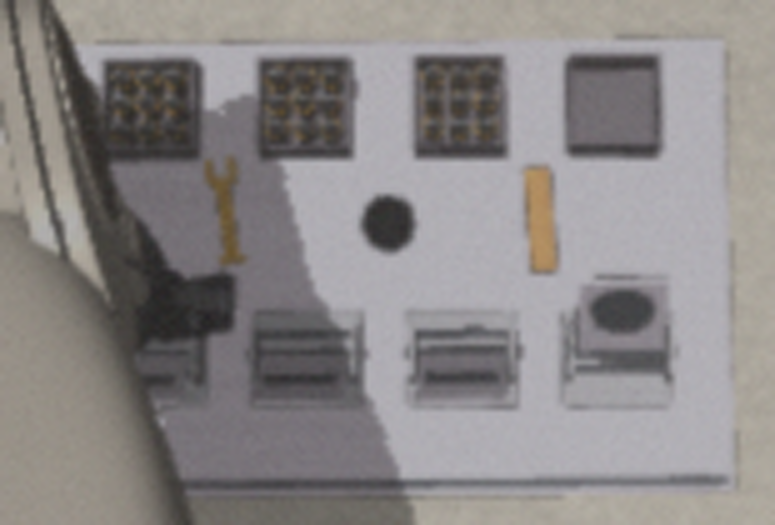

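Run:
```python
from workcell import get_obs
o=get_obs();print(o['clock'],o['eef_pos'],o['ft_force'],o['joint_pos'])
```

```text
3.325 [0.54523505 0.16967248 0.08080463] [-0.88120766 -0.30003085 -0.41833335] [ 3.02135541e-01  4.64309156e-01 -3.20934223e-02  1.06928517e+00
 -7.90493705e-04  2.76744210e-01]
```

Run:
```python
from h import *
p,d=optics.camera("scene"); C=cloud("scene",d)
crop("scene",p,310,170,370,225,12,"pics/s3.png")
dk=p.max(-1)<60
for v in range(186,224,2):
    print(v,[(u,*(1000*C[v,u]).round().astype(int)) for u in (334,338,342)])
c=optics.camera_info("scene");f=210/np.tan(np.radians(c['vfov']/2))
for X in((.5455,.17,.067),(.556,.17,.067),(.541,.166,.088),(.512,.166,.08),(.57,.166,.08)):
    q=c['R']@np.array(X)+c['t']; x=q[:2]/q[2]; x=x*(1+c['k1']*(x@x)); print(X,x*f+[c['cx'],c['cy']])
```

```text
186 [(334, np.int64(565), np.int64(151), np.int64(204)), (338, np.int64(556), np.int64(162), np.int64(196)), (342, np.int64(582), np.int64(177), np.int64(231))]
188 [(334, np.int64(567), np.int64(152), np.int64(196)), (338, np.int64(559), np.int64(163), np.int64(191)), (342, np.int64(565), np.int64(176), np.int64(202))]
190 [(334, np.int64(565), np.int64(153), np.int64(184)), (338, np.int64(556), np.int64(164), np.int64(178)), (342, np.int64(564), np.int64(177), np.int64(192))]
192 [(334, np.int64(564), np.int64(153), np.int64(174)), (338, np.int64(552), np.int64(164), np.int64(164)), (342, np.int64(556), np.int64(177), np.int64(173))]
194 [(334, np.int64(559), np.int64(153), np.int64(158)), (338, np.int64(545), np.int64(164), np.int64(145)), (342, np.int64(561), np.int64(178), np.int64(170))]
196 [(334, np.int64(557), np.int64(154), np.int64(146)), (338, np.int64(546), np.int64(165), np.int64(137)), (342, np.int64(562), np.int64(179), np.int64(161))]
198 [(334, np.int64(446), np.int64(140), np.int64(-1)), (338, np.int64(556), np.int64(167), np.int64(140)), (342, np.int64(556), np.in
[... 1473 characters left out ...]
4(543), np.int64(161), np.int64(16)), (338, np.int64(537), np.int64(173), np.int64(13)), (342, np.int64(533), np.int64(186), np.int64(12))]
220 [(334, np.int64(550), np.int64(163), np.int64(14)), (338, np.int64(545), np.int64(175), np.int64(13)), (342, np.int64(542), np.int64(188), np.int64(13))]
222 [(334, np.int64(557), np.int64(164), np.int64(13)), (338, np.int64(548), np.int64(176), np.int64(6)), (342, np.int64(555), np.int64(190), np.int64(21))]
(0.5455, 0.17, 0.067) [337.79420666 209.8479366 ]
(0.556, 0.17, 0.067) [337.09375804 212.34100698]
(0.541, 0.166, 0.088) [337.41616185 204.53337944]
(0.512, 0.166, 0.08) [339.13067298 199.28089563]
(0.57, 0.166, 0.08) [335.25254032 212.98190538]
```

View pics/s3.png

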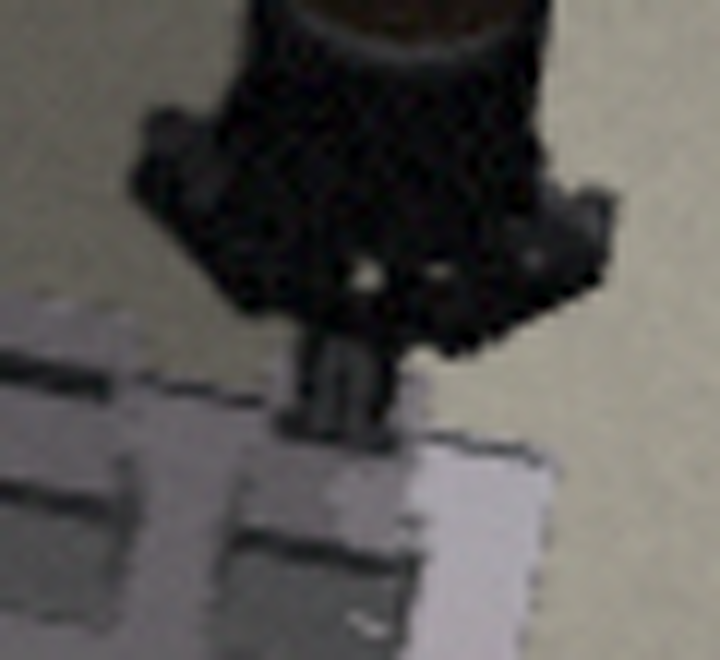

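```bash
python3 - <<'E'
from h import *
for v in (205.5,206.7,208):
    o,d=ray("scene",338,v); print((o+d*(.556-o[0])/d[0]).round(4))
E
python3 -m inch '[[[0,0,-3,0,0],[0,0,-6,0,0],[0,0,-8,0,0],[0,0,-8,0,0],[0,0,-8,0,0]]]'
python3 - <<'E'
from h import *
p,d=optics.camera("scene"); C=cloud("scene",d)
crop("scene",p,300,160,370,225,11,"pics/s4.png")
E
```

```text
[0.556 0.17  0.103]
[0.556  0.1705 0.0969]
[0.556  0.171  0.0903]
clock: 4.0
eef_pos: [0.4658, 0.1679, 0.0808]
tool_rot: [0.698, 0.716, 0.003, 0.002]
ft_force: [0.1, -0.3, -0.1]
grip_width: 0.0001
```

View pics/s4.png

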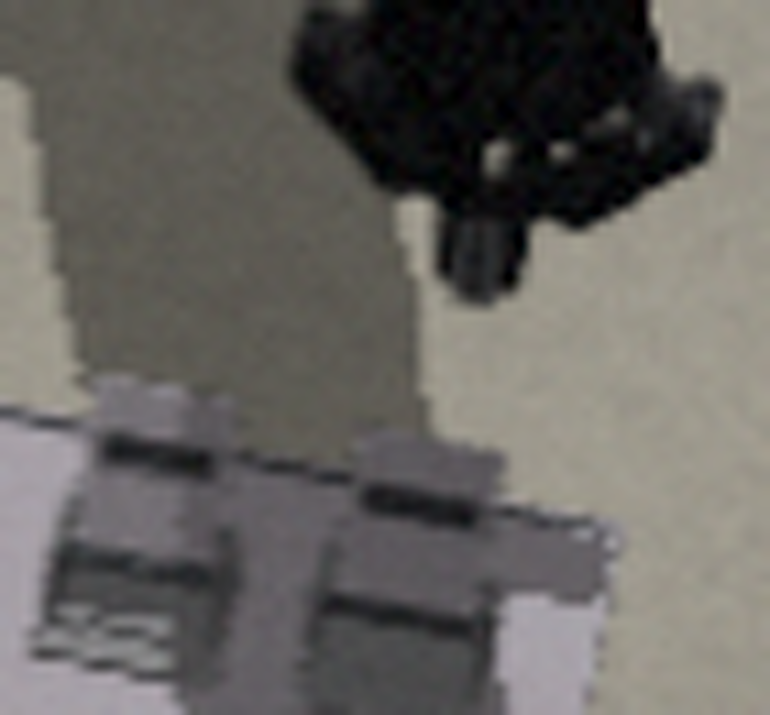

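```bash
python3 - <<'E'
from h import *
for v in (186.5,187.3):
    for x in (.4658,.477):
        o,d=ray("scene",343.6,v); print(x,v,(o+d*(x-o[0])/d[0]).round(4))
E
python3 -m inch '[[[0,0,0,1,0],[0,0,0,2,0],[0,0,0,3,0],[0,0,0,3,0],[0,0,0,3,0]]]'
python3 - <<'E'
from h import *
p,d=optics.camera("scene"); C=cloud("scene",d)
crop("scene",p,300,160,370,225,11,"pics/s5.png")
E
```

```text
0.4658 186.5 [0.4658 0.1699 0.093 ]
0.477 186.5 [0.477  0.171  0.1062]
0.4658 187.3 [0.4658 0.1703 0.089 ]
0.477 187.3 [0.477  0.1714 0.1023]
clock: 4.68
eef_pos: [0.4662, 0.1679, 0.0506]
tool_rot: [0.698, 0.716, 0.002, 0.002]
ft_force: [-0.5, -0.2, -0.1]
grip_width: 0.0
```

View pics/s5.png

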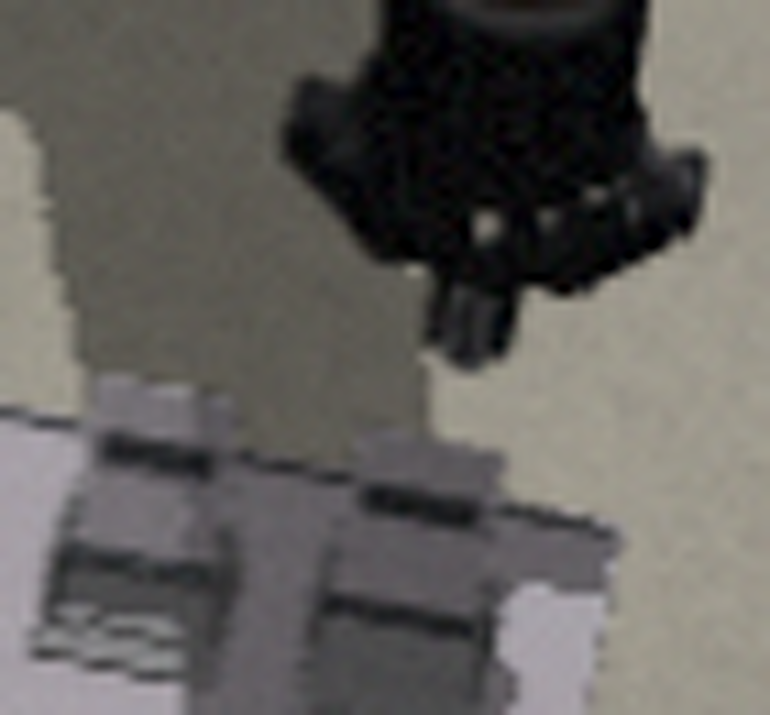

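```bash
python3 -m inch '[[[0,0,1.5,0,0],[0,0,3,0,0],[0,0,4.5,0,0],[0,0,6,0,0],[0,0,7.6,0,0]]]'
python3 -m inch '[[[0,0,0.3,0,0],[0,0,0.3,0,0],[0,0,0,0,0],[0,0,-1.5,0,0],[0,0,-3,0,0]]]'
python3 - <<'E'
from h import *
p,d=optics.camera("scene"); C=cloud("scene",d)
crop("scene",p,300,160,370,225,11,"pics/s6.png")
E
```

```text
clock: 5.35
eef_pos: [0.5432, 0.1701, 0.0519]
tool_rot: [0.698, 0.716, 0.003, 0.002]
ft_force: [0.9, 0.3, 0.2]
grip_width: -0.0001
clock: 5.98
eef_pos: [0.512, 0.1692, 0.0516]
tool_rot: [0.698, 0.716, 0.003, 0.002]
ft_force: [-0.9, -0.5, -0.1]
grip_width: -0.0002
```

View pics/s6.png

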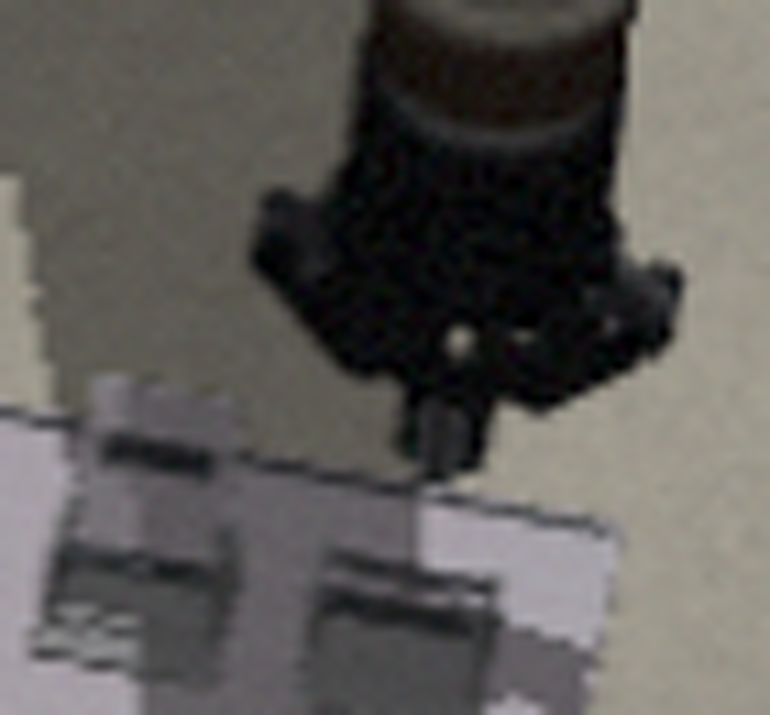

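```bash
python3 -m inch '[[[0,0,-4.4,0,0],[0,-4,-4.4,0,0],[0,-8.2,-4.4,0,0],[0,-8.2,-4.4,0,0],[0,-8.2,-4.4,0,0]]]'
```

```text
clock: 6.65
eef_pos: [0.4678, 0.086, 0.0513]
tool_rot: [0.698, 0.716, 0.002, 0.001]
ft_force: [-0.5, 1.0, 0.1]
grip_width: -0.0001
```

```bash
python3 -m inch '[[[0,0,1.5,0,0],[0,0,3,0,0],[0,0,4.5,0,0],[0,0,6,0,0],[0,0,7.6,0,0]]]'
python3 -m inch '[[[0,0,0.3,0,0],[0,0,0.3,0,0],[0,0,-2,0,0],[0,0,-5,0,0],[0,0,-7.8,0,0]]]'
python3 -m inch '[[[0,-4,0,0,0],[0,-7.9,0,0,0],[0,-7.9,0,0,0],[0,-7.9,0,0,0],[0,-7.9,0,0,0]]]'
python3 - <<'E'
from h import *
p,d=optics.camera("scene"); C=cloud("scene",d)
crop("scene",p,240,150,370,250,6,"pics/s7.png")
E
```

```text
clock: 7.28
eef_pos: [0.5442, 0.0894, 0.0515]
tool_rot: [0.697, 0.717, 0.002, 0.001]
ft_force: [0.6, -0.1, 0.0]
grip_width: 0.0002
clock: 7.9
eef_pos: [0.4642, 0.0874, 0.051]
tool_rot: [0.697, 0.717, 0.002, 0.001]
ft_force: [-0.1, -0.8, 1.1]
grip_width: -0.0001
clock: 8.52
eef_pos: [0.4663, 0.0093, 0.0509]
tool_rot: [0.696, 0.718, 0.002, 0.0]
ft_force: [-0.1, -1.0, -0.5]
grip_width: 0.0
```

View pics/s7.png

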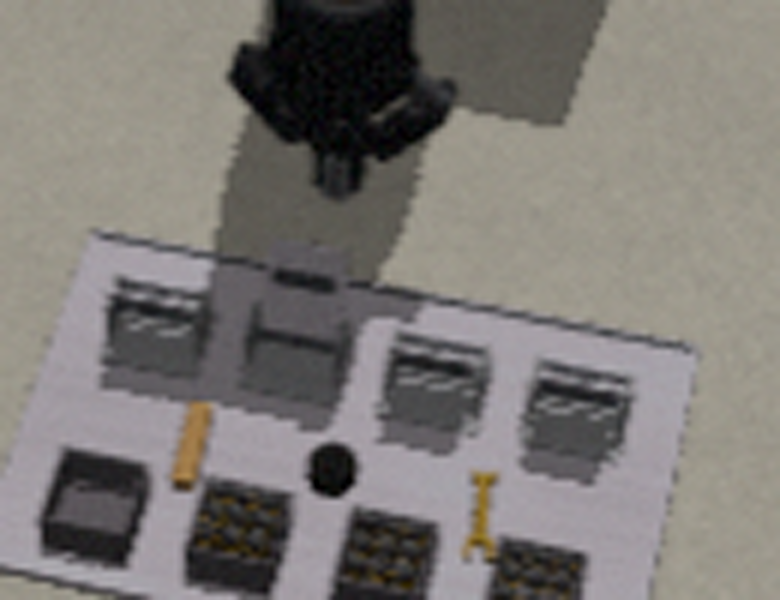

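```bash
python3 -m inch '[[[0,-0.2,1.7,0,0],[0,-0.3,3.3,0,0],[0,-0.4,5,0,0],[0,-0.4,6.5,0,0],[0,-0.4,8.2,0,0]]]'
python3 -m inch '[[[0,0,0.3,0,0],[0,0,0.3,0,0],[0,0,-2,0,0],[0,0,-5,-2,0],[0,0,-5,-6,0]]]'
python3 - <<'E'
from h import *
p,d=optics.camera("scene"); C=cloud("scene",d)
crop("scene",p,240,150,370,250,6,"pics/s8.png")
E
```

```text
clock: 9.2
eef_pos: [0.5487, 0.0088, 0.0509]
tool_rot: [0.696, 0.718, 0.001, 0.0]
ft_force: [-0.4, 0.8, 0.8]
grip_width: -0.0001
clock: 9.82
eef_pos: [0.4924, 0.0072, 0.1088]
tool_rot: [0.696, 0.718, -0.002, -0.003]
ft_force: [-0.6, -0.1, 0.8]
grip_width: 0.0003
```

View pics/s8.png

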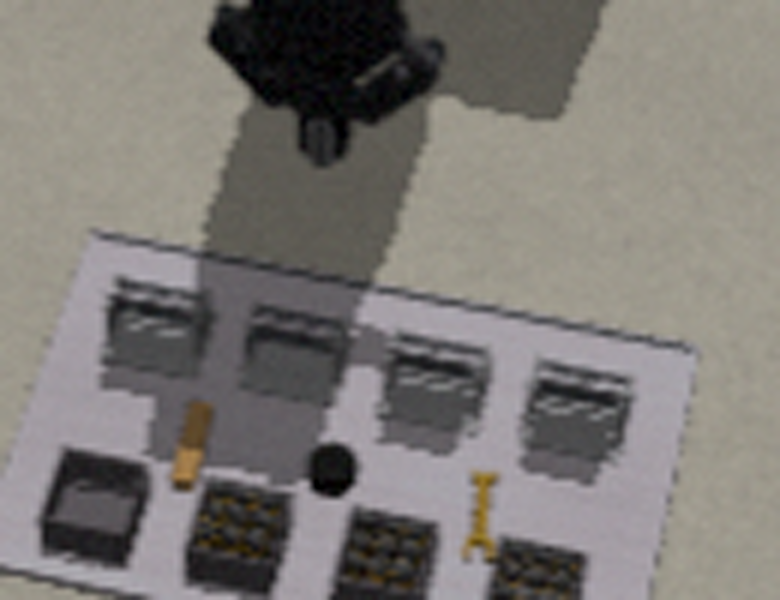

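```bash
python3 -m inch '[[[0,-2,1,-2,0],[0,-5,5,-2,0],[0,-8.2,9.5,-2,0],[0,-8.2,13.1,-2,0],[0,-8.2,13.1,-2,0]]]'
python3 - <<'E'
from h import *
p,d=optics.camera("scene"); C=cloud("scene",d)
crop("scene",p,220,150,350,250,6,"pics/s9.png")
p,d=optics.camera("top")
crop("top",p,195,150,350,255,5,"pics/t9.png")
E
```

```text
clock: 10.5
eef_pos: [0.6332, -0.0708, 0.1354]
tool_rot: [0.696, 0.718, 0.003, 0.001]
ft_force: [-0.7, 0.6, 0.9]
grip_width: -0.0
```

View pics/s9.png

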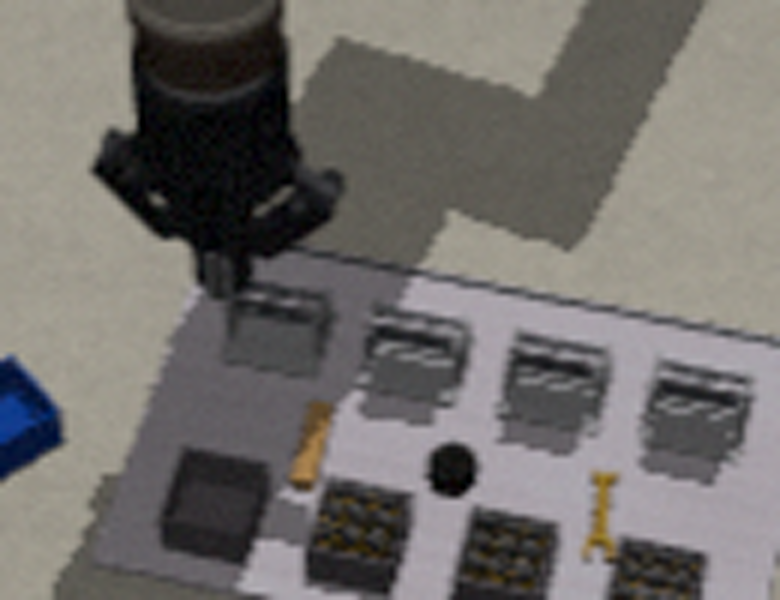

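View pics/t9.png

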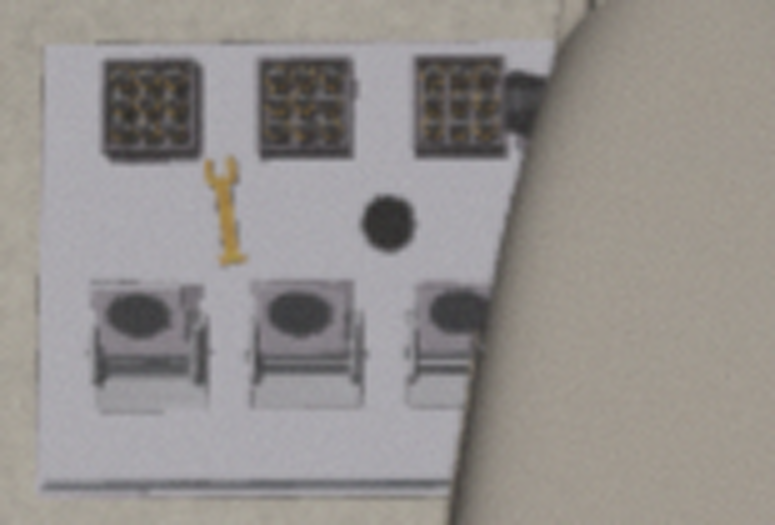

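```bash
python3 - <<'E'
from h import *
from workcell import get_obs
print(get_obs()['eef_pos'])
for x in (.615,.625,.637):
    o,d=ray("scene",256.7,199.2); print(x,(o+d*(x-o[0])/d[0]).round(4))
E
python3 -m inch '[[[0,0,-0.3,2,0],[0,0,-0.3,4,0],[0,0,-0.3,6,0],[0,0,-0.3,6,0],[0,0,-0.3,6,0]]]'
python3 - <<'E'
from h import *
p,d=optics.camera("scene"); C=cloud("scene",d)
crop("scene",p,220,150,350,250,6,"pics/s10.png")
E
```

```text
[ 0.63087448 -0.07032443  0.13581547]
0.615 [ 0.615  -0.0805  0.1195]
0.625 [ 0.625  -0.0766  0.1329]
0.637 [ 0.637 -0.072  0.149]
clock: 11.22
eef_pos: [0.6279, -0.0701, 0.077]
tool_rot: [0.696, 0.718, 0.003, 0.001]
ft_force: [1.2, 0.5, 0.4]
grip_width: -0.0
```

View pics/s10.png

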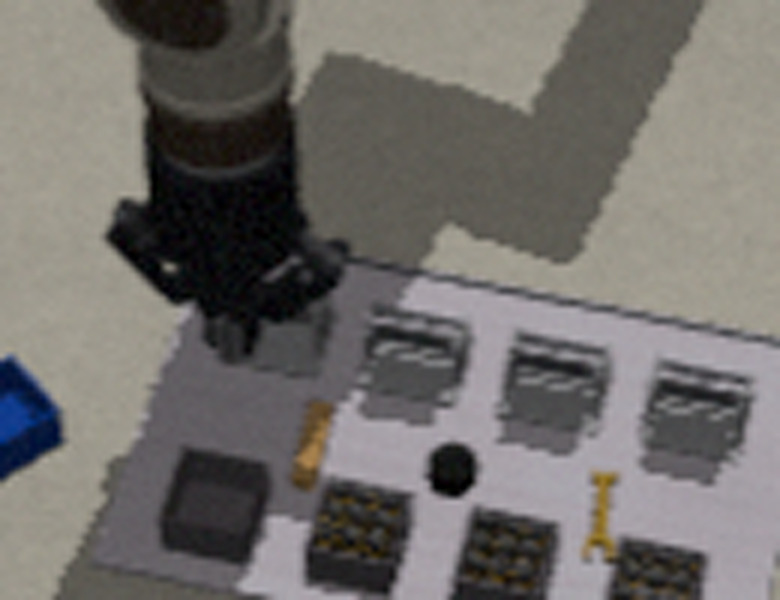

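```bash
python3 -m inch '[[[0,0,0,1.5,0],[0,0,0,2.6,0],[0,0,0,2.6,0],[0,0,-1.5,2.6,0],[0,0,-3,2.6,0]]]'
python3 -m inch '[[[0,0,-1.5,0,0],[0,0,-3,0,0],[0,0,-4.6,0,0],[0,0,-4.8,0,0],[0,0,-4.8,0,0]]]'
```

```text
clock: 11.9
eef_pos: [0.5984, -0.0711, 0.0509]
tool_rot: [0.696, 0.718, 0.003, 0.001]
ft_force: [1.0, -0.7, -0.2]
grip_width: -0.0002
clock: 12.52
eef_pos: [0.5511, -0.0727, 0.0509]
tool_rot: [0.696, 0.718, 0.003, 0.002]
ft_force: [0.2, 0.4, 0.2]
grip_width: -0.0002
```

```bash
python3 -m inch '[[[0,0,1.5,0,0],[0,0,3,0,0],[0,0,4.5,-3,0],[0,0,5,-7,0],[0,0,5,-10,0]]]'
python3 - <<'E'
from h import *
p,d=optics.camera("scene"); C=cloud("scene",d)
crop("scene",p,220,150,350,250,6,"pics/s11.png")
E
```

```text
clock: 13.15
eef_pos: [0.6023, -0.0713, 0.1529]
tool_rot: [0.695, 0.719, 0.004, 0.003]
ft_force: [-0.0, -0.5, -0.5]
grip_width: 0.0
```

View pics/s11.png

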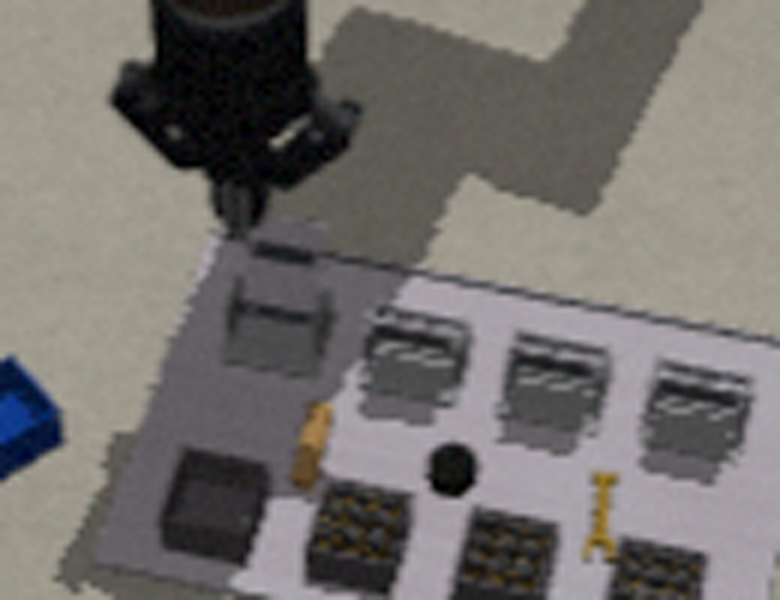

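Tag 4 is now bar up and leaning towards the robot. I back the arm away for a last look.

```bash
python3 -m inch '[[[0,0,0,-4,0],[0,0,-5,-6,0],[0,0,-10,-6,0],[0,0,-15,-6,0],[0,0,-20,-6,0]]]'
python3 -m inch '[[[0,-4,-2,0,0],[0,-9,-2,0,0],[0,-14,-2,0,0],[0,-14,-2,0,0],[0,-14,-2,0,0]]]'
python3 - <<'E'
from h import *
p,d=optics.camera("scene"); C=cloud("scene",d)
crop("scene",p,230,180,365,270,5.5,"pics/s12.png")
p,d=optics.camera("top")
crop("top",p,195,150,350,255,5,"pics/t12.png")
E
```

```text
clock: 13.82
eef_pos: [0.4026, -0.0782, 0.2142]
tool_rot: [0.695, 0.719, 0.006, 0.006]
ft_force: [0.4, -0.1, 0.8]
grip_width: 0.0
clock: 14.45
eef_pos: [0.3872, -0.2186, 0.2136]
tool_rot: [0.696, 0.718, 0.006, 0.006]
ft_force: [-0.2, 0.3, -0.6]
grip_width: -0.0001
```

View pics/s12.png

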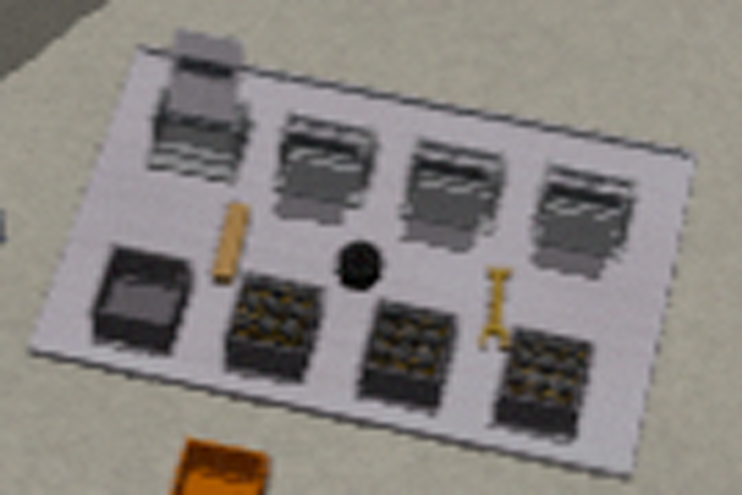

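View pics/t12.png

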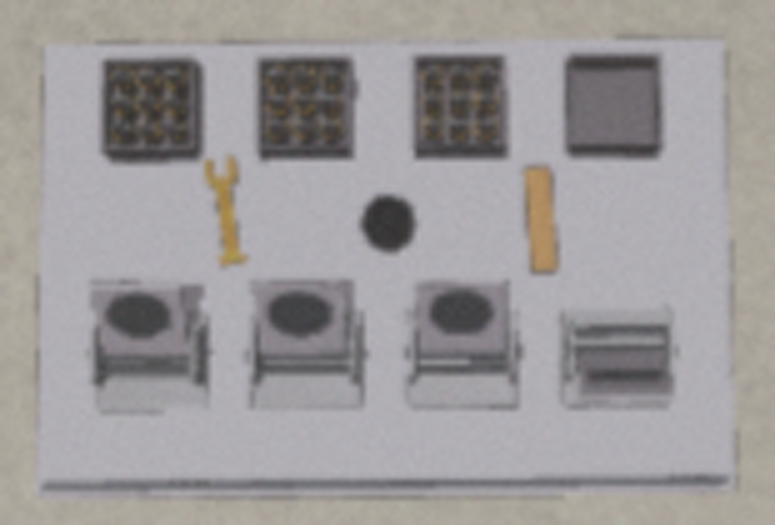

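Both views agree. Discs are up at the three filled bins, px (222,213), (255,213) and (286,212). The bar is up at the empty bin, px (320,222). The bins and the other things on the board look unmoved.

```bash
python3 -c "
from workcell import ticket; print(ticket.job_done())"
```

```text
the job is handed in; nothing more can be done
None
```

All four tags started out wrong, so I pushed each one over with the closed fingertips and handed the job in at about 14.6 s. The three filled bins now have their tags leaning towards them, disc up. The empty bin's tag leans towards the robot, bar up.

- **Last check:** both cameras confirmed this after the arm had backed away. The bins, eraser, stick and wrench look unmoved in the close-ups; the ink jar, loupe and barrel were outside those pictures. The force readings I saw stayed at about 1 N.
- **Disagreement:** my first push passed over tag 1 without touching it. In the pictures the shut fingertips sat about 30 mm higher than the tool data implied. I lowered the tool by 30 mm, and every push after that worked the first time.

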